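# Open the ratchet clamp on a taped carton

### The arm

A 6-joint arm with a two-finger parallel gripper is mounted at the origin on the work surface. World frame = base frame: x ahead of the robot, y to its left, z up, the work surface at z = 0. Lengths are in m, angles in rad, forces in N, time in s.
With the tool pointing down it reaches from about 0.425 to 0.95 m from the base axis. Payload 3.5 kg.
Tool frame: the origin (TCP) lies midway between the tips of the shut fingers; the grasp point (between the pads) lies 19 mm behind it; z points along the fingers, y is the line along which they close (so a half turn about z gives the same grasp; the last joint's range is limited). The gripper opens to 85 mm and grips with 20 to 120 N. Pads are 22 mm wide; open, the fingers measure 114 mm over their backs; the gripper's body (76 mm by 85 mm) begins 54 mm behind the grasp point. The pads swing forward as they close: fully open they stand 13 mm farther back than shut.
Start: joints at [1.14, 0.286, 1.577, -0, 1.279, -0.15], TCP at [0.187, 0.649, 0.231] pointing down, gripper open.
Joint ranges: [-2.77, 2.77], [-0.9, 2.22], [0.21, 2.48], [-1.53, 4.67], [0.24, 2.81], [-2.84, 2.84]. Speed limits (rad/s): [2.79, 2.79, 3.14, 3.14, 3.14, 3.14].

### API

Orientations are given as a unit quaternion [x, y, z, w].
In Python, from plant import get_state, read_camera, ctrl gives the robot as it stands.
- The arm moves only by the shell command python3 -m crank 'ROWS' [FORCE]. ROWS is JSON, a list of rows, each a list of 3 entries, a list of its own where there are three numbers: the shift along the tool's x, y, z in mm, then the turn about the tool's z in degrees, then the closure in counts, from 0 (fully open) to 255 (shut). In form: [[[tx, ty, tz], yaw, claw], ...]. A call has 1 to 10 rows; each row is the pose to reach, as a shift and turn from the pose commanded when the call began, along the tool's axes at that moment; what a row does not reach only later rows make up. A row lasts 1/10 s, in which the tool goes at most 50 mm and 8.59 degrees, less where a joint would pass 70% of its speed; a pose out of reach is approached as far as the arm can. A call with a gripper value outside its range is refused whole. The fingers move at their own pace and stop on an object; FORCE is the grip in N (left out, the last holds). Time passes only in rows, so rows that repeat a pose let the fingers close. It gives the time, the measured TCP pose, the force, the opening and the grip force at its end, in the units of the state.
- get_state(): the state, without advancing time (a new reading comes with each control period).
- read_camera(name): name is "side" or "top" or "wrist"; returns a dict with "frame" (400x640x3 uint8, blue, green, red), "range_z" (400x640 float32, m along the optical axis (not along the pixel's ray), 0 where there is no reading), "vfov" (degrees; the focal length in pixels is half the picture's height over the tangent of half this angle, whatever the lens; pixels are square), "cx", "cy" (the principal point, pixels), "k1" (the pictures are not rectified: a ray, as slopes to the right and down, at radius r is drawn at 1 + k1 r^2 times it, then the intrinsics apply), "origin" and "orientation" of the camera in the world. Camera axes: x right, y down, z forward; pixel columns grow to the right and rows downward; lengths in m; the calibration is good to about 2 mm. A picture is of the moment at which its call begins.
- ctrl.sign_off(): hands the job in; it is judged then, once.
The state is a dict: "time": time; "qpos": joint angles; "dq": joint speeds; "joint_efforts": joint torques, N m; "eef_pos": TCP position; "tcp_rot": TCP orientation; "contact_force": force on the tool from outside, world axes, zero at the start; "wrist_torque": the same for the moment, N m; "opening": opening from 0.0 (shut) to 1.0 (fully open); "finger_force": force on a finger pad.
Only numpy, scipy, OpenCV 4.12 (cv2) and the standard library are available. Lean on these libraries where they do the work, as an engineer would, in place of code of your own. Each camera call takes 0.05 s, during which the arm holds its last target. There are 200 camera calls.

### The job

The carton on the packing bench has been taped and is still held in the bench clamp. Free it: with a fingertip press down the release lever on the clamp's sliding jaw and, keeping it pressed, push the jaw back along the bar until it meets the end stop, then let the lever spring up and move clear. Leave the carton standing where it is, and do not disturb the things lying round the clamp; nothing is to be lifted.

Things in the scene. Friction and masses are not known exactly. Their poses are not given: they have to be found in the camera images.
- rail: The clamp's toothed steel bar, 585 x 14 mm, tooth crests 40 mm above the bench, fixed on two feet. Origin: on the bench under the bar's centre line. y: along the bar, the way the sliding jaw opens (is pushed back); x: level across the bar, away from the jaw arms; z up. The foot at the +y end is the end stop.
- release_pad (a point): Press here: point on top of the release lever, a black rocker on the sliding jaw; over the bar's centre line, 63 mm above the bench when up. Pad 36 mm wide; it runs 17 mm on to the bar's +y, to a lip 14 mm tall to push against, and 32 mm to -y. Moves with the lever, whose pivot is 46 mm to -y, 33 mm lower: sinks 12 mm and goes 7 mm to +y at full press. About 4 N starts it, 7 N is fully down.
- lever (a joint): Angle of the release lever, rad: 0 is up (at rest up to 0.12 when the pawl lies on a tooth's ramp), 0.26 is fully down on its stop. From 0.15 on the pawl is clear of the teeth. Springs up when let go. Press first, then push: pushing loads the pawl and it binds.
- jaw_back (a point): Rear end of the sliding jaw (the faces of its two rubber buffers), on the bar's centre line, 20 mm above the bench; meets end_stop when the jaw is fully back, 125 to 170 mm from its start. The jaw slides with about 4 N friction, but the ratchet (10 mm teeth) blocks opening, after at most 10 mm of play, unless the release lever is held down.
- end_stop (a point): Face of the end stop (the foot at the bar's +y end, 64 mm across, 30 mm along the bar, 42 mm high) that the sliding jaw's rear buffers meet; on the bar's centre line, 20 mm above the bench.
- jaw_face (a point): On the rubber front of the sliding jaw, on the bar's centre line, 48 mm above the bench. The jaw's aluminium arm (18 mm thick with its rubber) reaches 172 mm from here to the bar's -x side, top 85 mm above the bench; the release pad point is 101 mm behind it (bar's +y).
- tail_jaw: The fixed tail jaw on the bar, same shape as the sliding jaw's arm, top 85 mm above the bench, bolted; it does not move. Origin: on the bench under the bar's centre line, at its rubber face.
- carton_center (a point): Centre of the taped brown shipping carton, 150 mm (across the bar) x 170 mm (along the bar) x 110 mm high, about 0.7 kg, standing loose on the bench between the two jaws, beside the bar. To be left in place.
- carton: The same carton; origin at the centre of its underside, z up.
- tape_roll: Roll of tape lying flat, 100 mm across, 48 mm high, bystander; origin at the centre of its underside.
- marker: Marker pen lying on the bench, 130 mm long, 17 mm thick, bystander; origin at its middle, on the bench.
- safety_cutter: Grey safety carton cutter lying on the bench, 130 mm long, 18 mm high, bystander; origin at its middle, on the bench.
- parcel: Small brown product box, 70 x 100 mm, 45 mm high, bystander; origin at the centre of its underside.
There are look-alikes about, which are no part of the job. Leave any orange, purple or red look-alike of the carton alone.

How it is judged:
By the outcome, as a careful person would: the job done as asked, in the order asked, and still so for the second after the job is handed in, with the robot touching nothing.
It also fails if it takes over 40 s, if anything falls off the work surface, if the arm or the gripper's body presses on something with over 40 N, if the wrist force passes 120 N, or if a joint passes its speed limit or range.

## Working session

There is one attempt and no reset: what is moved stays moved. The work goes in short steps, Python scripts to look and compute and a shell command to move; the robot and the scene stay as the last step left them, time stands still between calls to the robot, and variables do not carry over. Pictures are saved under pics/ and viewed, at most 12 in all, crops included, and the job is handed in when it is done.

```bash
mkdir -p pics; ls; cat > h.py <<'E'
import numpy as np, cv2, pickle
from scipy.spatial.transform import Rotation as R
def grab(n):
    from plant import read_camera
    c=read_camera(n); pickle.dump(c,open(f'{n}.pkl','wb')); return c
def load(n): return pickle.load(open(f'{n}.pkl','rb'))
def cloud(c):
    h,w=c['range_z'].shape; f=h/2/np.tan(np.radians(c['vfov'])/2)
    K=np.array([[f,0,c['cx']],[0,f,c['cy']],[0,0,1.]])
    v,u=np.mgrid[:h,:w]
    p=cv2.undistortPoints(np.stack([u,v],-1).reshape(-1,1,2).astype(float),K,np.array([c['k1'],0,0,0.])).reshape(h,w,2)
    z=c['range_z']; P=np.dstack([p[...,0]*z,p[...,1]*z,z])
    W=P@R.from_quat(c['orientation']).as_matrix().T+np.array(c['origin']); W[z==0]=np.nan
    return W
E
python3 - <<'E'
from h import *
from plant import get_state
s=get_state(); print({k:np.round(s[k],3) for k in s})
for n in('top','side'):
    c=grab(n); cv2.imwrite(f'pics/{n}0.png',c['frame']); print(n,c['origin'],c['orientation'],c['vfov'],c['k1'])
E
```

```text
pics
{'time': np.float64(0.0), 'qpos': array([ 1.14 ,  0.287,  1.578, -0.   ,  1.279, -0.15 ]), 'dq': array([-0.   , -0.001,  0.001, -0.   , -0.001, -0.001]), 'joint_efforts': array([ 1.0000e-03, -4.0597e+01, -2.9264e+01,  0.0000e+00,  6.0000e-03,
        0.0000e+00]), 'eef_pos': array([0.187, 0.648, 0.23 ]), 'tcp_rot': array([ 0.14 ,  0.99 , -0.001, -0.   ]), 'contact_force': array([-0.233,  0.094,  0.12 ]), 'wrist_torque': array([-0.066, -0.009,  0.022]), 'finger_force': np.float64(0.0), 'opening': np.float64(0.997)}
top [ 0.31313153 -0.12677376  1.28882085] [ 0.71429389 -0.6953674   0.06078081 -0.05053821] 51.89821827283937 -0.002946515956369226
side [0.26239904 0.4934202  0.74264536] [-0.15398161  0.90963924 -0.37979934  0.06781283] 51.303315782090806 -0.05913018431072064
```

View pics/top0.png

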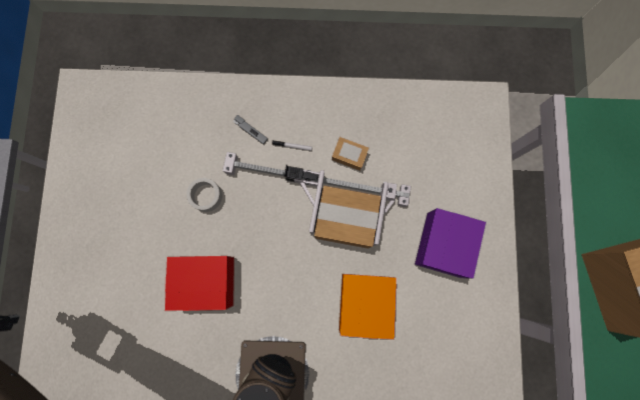

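View pics/side0.png

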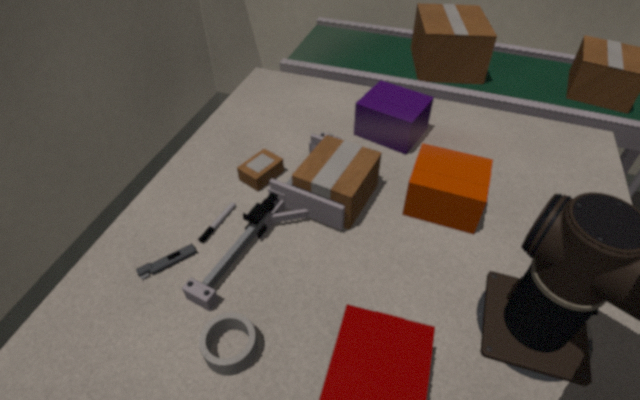

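The top view shows the end stop at (231,163), the black lever at (295,173), the sliding jaw arm at (318,200), the tail jaw at (385,205) and the brown carton at (348,215).

Possible mix-ups:
- **Carton:** orange (368,306), purple (450,243) and red (200,283) boxes, the parcel (350,152), and the brown cartons on the conveyor.
- **Lever:** the black marker cap (279,143) and the cutter (250,128).

I choose the black rocker on the bar at (295,173) and will check it in a close crop.

```bash
python3 - <<'E'
from h import *
c=load('top'); W=cloud(c)
cr=c['frame'][110:260,210:420]; a=cv2.resize(cr,None,fx=3.8,fy=3.8,interpolation=cv2.INTER_CUBIC)
cv2.imwrite('pics/crop.png',a)
def P(u,v): print((u,v),np.round(W[v,u],3))
for p in [(231,163),(226,163),(237,165),(260,169),(370,188),(390,192),(404,195),(295,173),(290,173),(287,172),(299,175),(318,200),(348,215),(350,152),(205,195)]: P(*p)
# top-of-bar fit
m=(W[...,2]>.03)&(W[...,2]<.05); 
ys,xs=np.where(m[158:180,238:282]); Q=W[158:180,238:282][ys,xs]; print('bar',len(Q),np.polyfit(Q[:,1],Q[:,0],1),Q[:,2].mean(),Q[:,1].min(),Q[:,1].max())
s=load('side');S=cloud(s)
cv2.imwrite('pics/scrop.png',cv2.resize(s['frame'][170:310,170:330],None,fx=4,fy=4,interpolation=cv2.INTER_CUBIC))
for p in [(200,290),(230,258),(262,208)]: print(p,np.round(S[p[1],p[0]],3))
E
```

```text
(231, 163) [0.626 0.149 0.046]
(226, 163) [0.626 0.165 0.044]
(237, 165) [0.622 0.132 0.039]
(260, 169) [0.61  0.059 0.043]
(370, 188) [ 0.561 -0.284  0.037]
(390, 192) [ 0.546 -0.342  0.062]
(404, 195) [ 0.543 -0.391  0.033]
(295, 173) [ 0.597 -0.051  0.061]
(290, 173) [ 0.597 -0.036  0.059]
(287, 172) [ 0.599 -0.027  0.063]
(299, 175) [ 0.59  -0.064  0.063]
(318, 200) [ 0.511 -0.124  0.083]
(348, 215) [ 0.465 -0.212  0.113]
(350, 152) [ 0.674 -0.22   0.042]
(205, 195) [0.531 0.235 0.001]
bar 221 [0.15838982 0.60578795] 0.037369020825861646 -0.0064216162616475 0.12923041211998212
(200, 290) [0.627 0.161 0.043]
(230, 258) [0.612 0.068 0.034]
(262, 208) [ 0.595 -0.062  0.062]
```

View pics/crop.png

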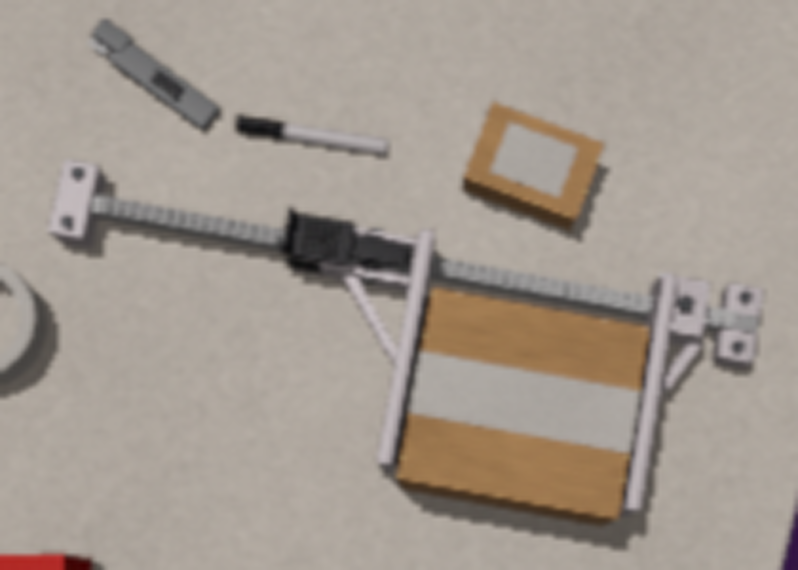

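View pics/scrop.png

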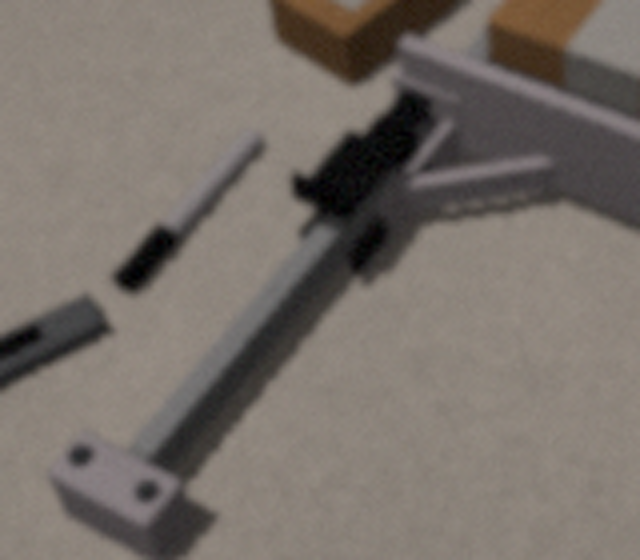

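The crop confirms the choice. The black rocker sits on the bar behind the sliding jaw arm, with its raised lip at crop (290,240). The marker and cutter lie free, well off the bar. Next I measure the pad precisely and work out the move.

```bash
cat > m.py <<'E'
from h import *
b=np.array([.1564,.9877]); n=np.array([.9877,-.1564]); o=np.array([.6058,0])
def bar(W): d=W[...,:2]-o; return d@b, d@n   # s along bar, t across
E
python3 - <<'E'
from m import *
from plant import get_state
for nm in('top','side'):
    c=load(nm);W=cloud(c);s,t=bar(W);z=W[...,2]
    dark=c['frame'].max(-1)<70
    m=dark&(abs(t)<.03)&(s>-.13)&(s<.0)&(z>.045)
    print(nm,'t',np.percentile(t[m&(s>-.075)],[2,50,98]).round(4))
    for a in np.arange(-.12,0,.005):
        k=m&(s>=a)&(s<a+.005)
        if k.sum(): print(round(a+.0025,4),k.sum(),np.percentile(z[k],[50,95]).round(4), np.ptp(t[k]).round(3))
    k=(z>.072)&(z<.095)&(t<-.03)&(t>-.15)&(s>-.2)&(s<-.08); print('arm s',np.percentile(s[k],[2,50,98]).round(4))
    k=(z>.034)&(z<.05)&(abs(t)<.03)&(s>.1)&(s<.2); print('stop s',np.percentile(s[k],[2,98]).round(4)); k&=s>.14;print('stop t',np.percentile(t[k],[2,50,98]).round(4))
    k=(z>.03)&(z<.045)&(abs(t)<.02)&(s>0)&(s<.12); print('bar t by s',np.polyfit(s[k],t[k],1).round(4))
    for nme,(l,h,s0,s1) in dict(marker=(.02,.1,-.1,.1),):pass
E
```

```text
top t [-0.0169 -0.0018  0.0149]
-0.1175 8 [0.06   0.0613] 0.013
-0.1125 8 [0.0598 0.0629] 0.012
-0.1075 11 [0.0585 0.0626] 0.016
-0.1025 9 [0.0578 0.0619] 0.015
-0.0975 11 [0.0573 0.0598] 0.02
-0.0925 14 [0.057 0.06 ] 0.019
-0.0875 11 [0.0579 0.0612] 0.022
-0.0825 10 [0.0564 0.0594] 0.02
-0.0775 11 [0.0589 0.0618] 0.018
-0.0725 15 [0.063  0.0658] 0.029
-0.0675 18 [0.0615 0.0636] 0.031
-0.0625 17 [0.0615 0.0642] 0.03
-0.0575 18 [0.0615 0.0649] 0.032
-0.0525 18 [0.061 0.064] 0.031
-0.0475 17 [0.0612 0.0658] 0.033
-0.0425 16 [0.0613 0.0643] 0.028
-0.0375 17 [0.0619 0.0645] 0.031
-0.0325 18 [0.0608 0.063 ] 0.031
-0.0275 25 [0.0614 0.0783] 0.032
-0.0225 14 [0.0736 0.0788] 0.029
arm s [-0.1455 -0.1369 -0.1284]
stop s [0.1054 0.1719]
stop t [-0.0286 -0.0005  0.0282]
bar t by s [-0.0003  0.0001]Traceback (most recent call last):
  File "<stdin>", line 14, in <module>
ValueError: too many values to unpack (expected 2)
```

```bash
cat >> m.py <<'E'
def togo(s_,t_,z_):
    from plant import get_state
    st=get_state(); M=R.from_quat(st['tcp_rot']).as_matrix(); p=np.array(st['eef_pos'])
    g=np.append(o+s_*b+t_*n,z_); x=M[:,0]
    print('shift mm',(M.T@(g-p)*1000).round(1),'yaw',round(np.degrees(np.arctan2(x[1],x[0])-np.arctan2(b[1],b[0])),2),'z-axis',M[:,2].round(3),
      's,t,z mm',(1000*np.array([(p[:2]-o)@b,(p[:2]-o)@n,p[2]])).round(1),'F',np.round(st['contact_force'],1),'open',round(float(st['opening']),2),'time',st['time'])
E
python3 -c "
from m import *
togo(-.042,-.001,.2)"
```

```text
shift mm [-586.4 -548.3   31.1] yaw 82.91 z-axis [-0.001 -0.002 -1.   ] s,t,z mm [ 574.5 -515.2  230.1] F [1.3 0.2 0.5] open 1.0 time 0.1
```

```bash
python3 -m crank '[[[-586,-548,30],83,255],[[-586,-548,30],83,255],[[-586,-548,30],83,255],[[-586,-548,30],83,255],[[-586,-548,30],83,255],[[-586,-548,30],83,255],[[-586,-548,30],83,255],[[-586,-548,30],83,255],[[-586,-548,30],83,255],[[-586,-548,30],83,255]]'; python3 -c "
from m import *
togo(-.042,-.001,.2)"
```

```text
time: 1.1
eef_pos: [0.4434, 0.2176, 0.2123]
tcp_rot: [0.762, 0.647, -0.0, -0.0]
contact_force: [0.9, 0.5, 0.1]
opening: 0.001
finger_force: 0.0
shift mm [-230.3  194.9   12.3] yaw -0.37 z-axis [-0.  0. -1.] s,t,z mm [ 189.5 -194.4  212.3] F [0.9 0.5 0.1] open 0.0 time 1.1
```

```bash
python3 -m crank '[[[-230,195,60],0,255],[[-230,195,60],0,255],[[-230,195,60],0,255],[[-230,195,60],0,255],[[-230,195,60],0,255],[[-230,195,60],0,255],[[-230,195,60],0,255],[[-230,195,60],0,255],[[-230,195,60],0,255],[[-230,195,60],0,255]]'; python3 - <<'E'
from m import *
togo(-.042,-.001,.066)
c=grab('wrist'); cv2.imwrite('pics/w1.png',c['frame'])
c=grab('side'); cv2.imwrite('pics/s1.png',cv2.resize(c['frame'][110:310,170:400],None,fx=3,fy=3,interpolation=cv2.INTER_CUBIC))
W=cloud(c);s,t=bar(W);z=W[...,2]
k=(z>.008)&(z<.036)&(abs(t)<.031)&(s>.1)&(s<.2); print('stop face s',np.percentile(s[k],[5,50,95]).round(4))
E
```

```text
time: 2.1
eef_pos: [0.5987, -0.0368, 0.1529]
tcp_rot: [0.76, 0.65, 0.0, -0.0]
contact_force: [-0.2, 0.2, 0.7]
opening: 0.002
finger_force: 0.0
shift mm [-4.6  0.2 86.9] yaw 0.01 z-axis [-0.  0. -1.] s,t,z mm [-37.5  -1.2 152.9] F [-0.2  0.2  0.7] open 0.0 time 2.1
stop face s [0.1067 0.1636 0.1766]
```

View pics/w1.png

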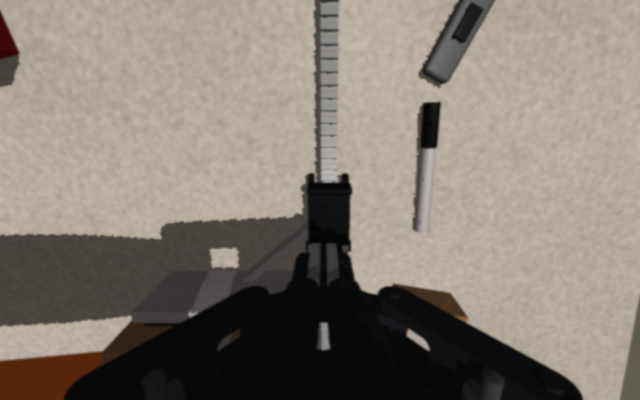

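The wrist view shows the pad at (329,215) with its lip at (328,181). The fingertips point at it from (323,260), and the bar runs straight up the picture.

```bash
python3 - <<'E'
from m import *
togo(-.042,0,.066)
c=grab('wrist'); W=cloud(c);s,t=bar(W);z=W[...,2]
v,u=np.mgrid[:400,:640]
dark=c['frame'].max(-1)<80
k=dark&(v>170)&(v<245)&(u>295)&(u<365)&(z>.05)&(z<.085)
print('t',np.percentile(t[k],[1,50,99]).round(4))
for a in np.arange(-.08,-.015,.004):
    q=k&(s>=a)&(s<a+.004)
    if q.sum(): print(round(a+.002,4),q.sum(),np.percentile(z[q],[50,95]).round(4))
k=(z>.03)&(z<.046)&(v<175)&(abs(t)<.02)&(s<.1);print('bar t',np.median(t[k]).round(4))
E
```

```text
shift mm [-4.5  0.9 87.2] yaw 0.02 z-axis [ 0.001 -0.    -1.   ] s,t,z mm [-37.6  -1.  153.2] F [ 0.1  0.6 -0.7] open -0.0 time 2.2
t [-0.0148  0.0029  0.0201]
-0.074 13 [0.0618 0.0625]
-0.07 136 [0.0621 0.0631]
-0.066 170 [0.0621 0.0632]
-0.062 166 [0.0622 0.0631]
-0.058 196 [0.0621 0.0633]
-0.054 172 [0.0621 0.0631]
-0.05 175 [0.0617 0.0629]
-0.046 195 [0.0617 0.0631]
-0.042 194 [0.0617 0.0628]
-0.038 179 [0.0613 0.0625]
-0.034 211 [0.0614 0.0627]
-0.03 187 [0.0612 0.0623]
-0.026 27 [0.0616 0.0623]
-0.022 195 [0.0752 0.0763]
-0.018 356 [0.0704 0.0757]
bar t 0.0027
```

```bash
python3 -m crank '[[[-5,2,30],0,255],[[-5,2,60],0,255],[[-5,2,80],0,255],[[-5,2,87],0,255],[[-5,2,87],0,255]]'; python3 -c "
from m import *
togo(-.042,.001,.05)"
```

```text
time: 2.75
eef_pos: [0.5997, -0.043, 0.0648]
tcp_rot: [0.761, 0.649, -0.001, -0.001]
contact_force: [-0.3, 1.3, -0.1]
opening: -0.004
finger_force: 0.0
shift mm [ 1.4  0.3 14.8] yaw -0.04 z-axis [-0.002  0.    -1.   ] s,t,z mm [-43.4   0.7  64.8] F [-0.3  1.3 -0.1] open -0.0 time 2.75
```

```bash
python3 -m crank '[[[0,0,3],0,255],[[0,0,6],0,255],[[0,0,9],0,255],[[0,0,11],0,255],[[0,0,12],0,255],[[0,0,12],0,255]]'; python3 -c "
from m import *
togo(-.042,.001,.05)"
```

```text
time: 3.35
eef_pos: [0.6024, -0.0417, 0.0572]
tcp_rot: [0.761, 0.649, 0.003, -0.0]
contact_force: [-1.7, 6.9, 10.4]
opening: -0.0
finger_force: 5.6
shift mm [-0.3 -2.2  7.2] yaw -0.14 z-axis [ 0.004  0.003 -1.   ] s,t,z mm [-41.7   3.2  57.2] F [-1.7  6.9 10.4] open -0.0 time 3.35
```

The pad moves along the bar as it sinks, and friction holds it back. I'll follow it in +y while pressing further.

```bash
python3 -m crank '[[[2,-1,1],0,255],[[4,-1,3],0,255],[[6,-1,4],0,255],[[6,-1,5],0,255],[[6,-1,5],0,255]]'; python3 -c "
from m import *
togo(-.035,.001,.05)"
```

```text
time: 3.85
eef_pos: [0.6029, -0.0382, 0.0524]
tcp_rot: [0.761, 0.649, 0.001, 0.002]
contact_force: [-1.6, 0.3, 8.7]
opening: 0.003
finger_force: 4.0
shift mm [ 3.2 -2.2  2.3] yaw -0.07 z-axis [ 0.005 -0.002 -1.   ] s,t,z mm [-38.2   3.1  52.4] F [-1.6  0.3  8.7] open 0.0 time 3.85
```

```bash
python3 -m crank '[[[1,-2,2],0,255],[[2,-2,4],0,255],[[2,-2,5],0,255],[[2,-2,5],0,255]]'; python3 - <<'E'
from m import *
togo(-.035,.001,.05)
c=grab('side'); cv2.imwrite('pics/s2.png',cv2.resize(c['frame'][140:280,200:360],None,fx=4,fy=4,interpolation=cv2.INTER_CUBIC))
E
```

```text
time: 4.25
eef_pos: [0.6033, -0.0376, 0.0517]
tcp_rot: [0.761, 0.649, 0.002, 0.005]
contact_force: [-6.5, -2.4, 23.3]
opening: -0.001
finger_force: 10.8
shift mm [ 2.5 -2.4  1.6] yaw -0.02 z-axis [ 0.008 -0.005 -1.   ] s,t,z mm [-37.5   3.4  51.7] F [-6.5 -2.4 23.3] open -0.0 time 4.25
```

View pics/s2.png

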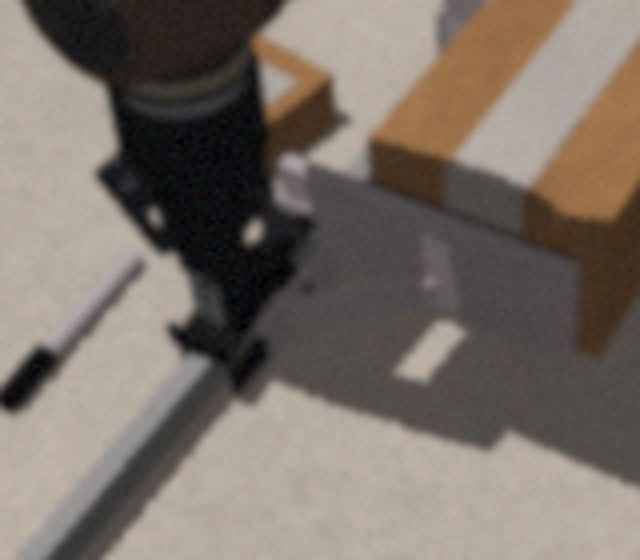

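The lever is on its stop: the force rose to 23 N with almost no further sinking. The picture shows the shut fingers on the pad at crop (215,330), just behind the lip. Now I push, undoing the sideways load first.

```bash
python3 -m crank '[[[2,1,0],0,255],[[4,2,0],0,255],[[7,2,0],0,255],[[10,2,0],0,255],[[14,2,0],0,255],[[18,2,0],0,255],[[22,2,0],0,255]]'; python3 -c "
from m import *
togo(-.035,.001,.05)"
```

```text
time: 5.0
eef_pos: [0.607, -0.0158, 0.0515]
tcp_rot: [0.76, 0.649, -0.0, 0.003]
contact_force: [-11.0, -3.2, 26.9]
opening: -0.003
finger_force: 12.3
shift mm [-19.6  -2.6   1.6] yaw -0.02 z-axis [ 0.003 -0.004 -1.   ] s,t,z mm [-15.4   3.6  51.5] F [-11.   -3.2  26.9] open -0.0 time 5.0
```

```bash
python3 -m crank '[[[4,-1,0],0,255],[[8,-2,-0.5],0,255],[[12,-3,-0.5],0,255],[[16,-3,-0.5],0,255],[[20,-3,-0.5],0,255]]'; python3 - <<'E'
from m import *
togo(-.035,.001,.05)
c=grab('side'); cv2.imwrite('pics/s3.png',cv2.resize(c['frame'][140:300,180:360],None,fx=3.5,fy=3.5,interpolation=cv2.INTER_CUBIC))
W=cloud(c);s,t=bar(W);z=W[...,2]
k=(z>.072)&(z<.095)&(t<-.05)&(t>-.15)&(s>-.2)&(s<0.1); print('arm s',np.percentile(s[k],[2,50,98]).round(4))
E
```

```text
time: 5.5
eef_pos: [0.6097, 0.0041, 0.0518]
tcp_rot: [0.761, 0.649, 0.003, 0.006]
contact_force: [-2.4, -3.6, 19.6]
opening: 0.001
finger_force: 8.9
shift mm [-39.7  -2.2   1.9] yaw -0.03 z-axis [ 0.011 -0.005 -1.   ] s,t,z mm [ 4.7  3.2 51.8] F [-2.4 -3.6 19.6] open 0.0 time 5.5
arm s [-0.1462 -0.0981 -0.0824]
```

View pics/s3.png

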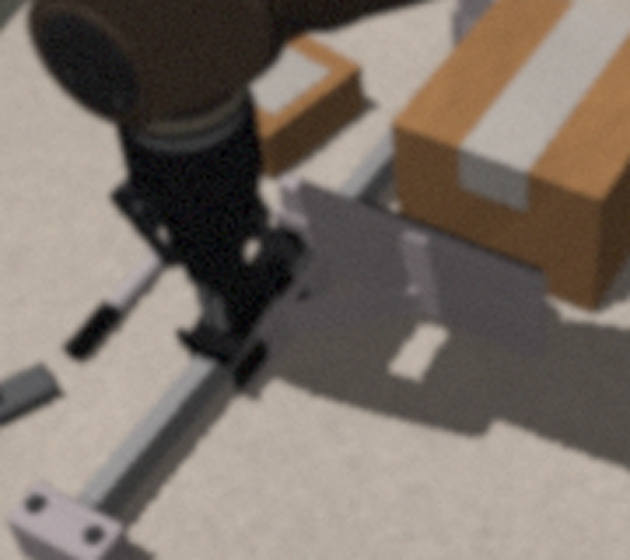

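The jaw slides freely. The picture shows the gap opening between the jaw arm (420,240) and the carton (500,180), which is still in place. The end stop is at (65,520). I keep pushing.

```bash
python3 -m crank '[[[6,-1,0],0,255],[[12,-1,0],0,255],[[18,-1,0],0,255],[[24,-1,0],0,255],[[30,-1,0],0,255],[[36,-1,0],0,255],[[42,-1,0],0,255],[[48,-1,0],0,255],[[54,-1,0],0,255],[[60,-1,0],0,255]]'; python3 -c "
from m import *
togo(-.035,.001,.05)"
```

```text
time: 6.55
eef_pos: [0.6189, 0.064, 0.0519]
tcp_rot: [0.761, 0.649, 0.004, 0.006]
contact_force: [-2.2, -4.5, 18.1]
opening: -0.002
finger_force: 8.1
shift mm [-100.3   -2.     2.1] yaw -0.03 z-axis [ 0.013 -0.004 -1.   ] s,t,z mm [65.3  3.  51.9] F [-2.2 -4.5 18.1] open -0.0 time 6.55
```

```bash
python3 -m crank '[[[4,0,0],0,255],[[8,0,0],0,255],[[12,0,0],0,255],[[16,0,0],0,255],[[20,0,0],0,255],[[23,0,0],0,255],[[26,0,0],0,255]]'; python3 - <<'E'
from m import *
togo(-.035,.001,.05)
c=grab('side');W=cloud(c);s,t=bar(W);z=W[...,2]
k=(z>.072)&(z<.095)&(t<-.05)&(t>-.15)&(s>-.12)&(s<0.1); print('arm s',np.percentile(s[k],[2,50,98]).round(4))
cv2.imwrite('pics/s4.png',cv2.resize(c['frame'][160:310,170:340],None,fx=4,fy=4,interpolation=cv2.INTER_CUBIC))
E
```

```text
time: 7.25
eef_pos: [0.623, 0.0899, 0.0519]
tcp_rot: [0.761, 0.649, 0.004, 0.006]
contact_force: [-1.6, -4.0, 18.1]
opening: -0.004
finger_force: 8.0
shift mm [-126.5   -1.9    2. ] yaw -0.03 z-axis [ 0.013 -0.003 -1.   ] s,t,z mm [91.5  2.9 51.9] F [-1.6 -4.  18.1] open -0.0 time 7.25
arm s [-0.0144  0.0002  0.0041]
```

View pics/s4.png

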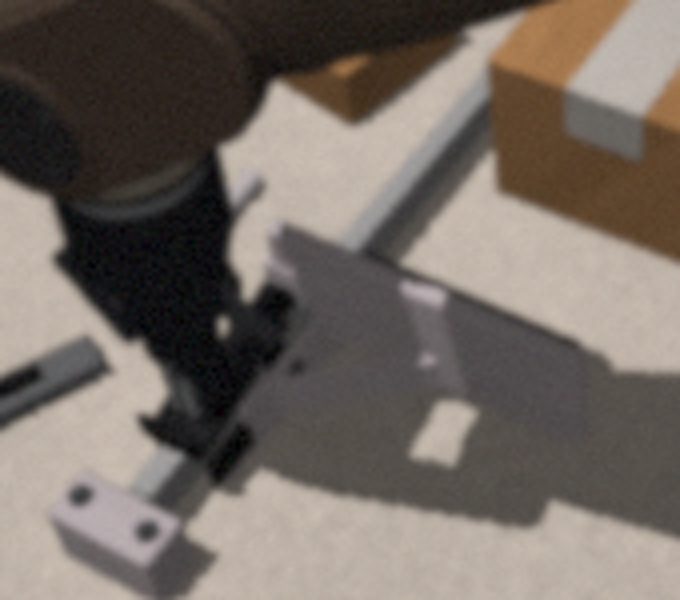

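The jaw is now about 30 mm short of the end stop: its rear is at (215,470) and the stop at (150,500). I continue slowly until it makes contact.

```bash
python3 -m crank '[[[4,0,0],0,255],[[8,0,0],0,255],[[12,0,0],0,255],[[15,0,0],0,255],[[18,0,0],0,255],[[21,0,0],0,255],[[23,0,0],0,255]]'; python3 -c "
from m import *
togo(-.035,.001,.05)"
```

```text
time: 8.0
eef_pos: [0.6266, 0.1129, 0.0519]
tcp_rot: [0.761, 0.649, 0.004, 0.005]
contact_force: [-1.8, -3.3, 17.5]
opening: -0.001
finger_force: 7.9
shift mm [-149.8   -1.9    2. ] yaw -0.03 z-axis [ 0.013 -0.003 -1.   ] s,t,z mm [114.8   2.9  51.9] F [-1.8 -3.3 17.5] open -0.0 time 8.0
```

```bash
python3 -m crank '[[[3,0,0],0,255],[[6,0,0],0,255],[[9,0,0],0,255],[[12,0,0],0,255]]'; python3 -c "
from m import *
togo(-.035,.001,.05)"
```

```text
time: 8.4
eef_pos: [0.6285, 0.1247, 0.0519]
tcp_rot: [0.761, 0.649, 0.004, 0.005]
contact_force: [-1.6, -4.0, 18.0]
opening: 0.003
finger_force: 7.9
shift mm [-161.8   -1.8    2. ] yaw -0.04 z-axis [ 0.013 -0.003 -1.   ] s,t,z mm [126.8   2.9  51.9] F [-1.6 -4.  18. ] open 0.0 time 8.4
```

```bash
python3 -m crank '[[[2,0,0],0,255],[[4,0,0],0,255],[[6,0,0],0,255],[[8,0,0],0,255],[[8,0,0],0,255]]'; python3 - <<'E'
from m import *
togo(-.035,.001,.05)
c=grab('side');W=cloud(c);s,t=bar(W);z=W[...,2]
k=(z>.072)&(z<.095)&(t<-.05)&(t>-.15)&(s>-.08)&(s<0.1); print('arm s',np.percentile(s[k],[2,50,98]).round(4))
cv2.imwrite('pics/s5.png',cv2.resize(c['frame'][200:310,160:290],None,fx=5,fy=5,interpolation=cv2.INTER_CUBIC))
E
```

```text
time: 8.9
eef_pos: [0.6289, 0.1328, 0.0502]
tcp_rot: [0.761, 0.649, 0.004, 0.005]
contact_force: [0.7, -3.3, 11.3]
opening: 0.002
finger_force: 5.2
shift mm [-169.8   -1.     0.2] yaw -0.04 z-axis [ 0.012 -0.002 -1.   ] s,t,z mm [134.8   2.1  50.2] F [ 0.7 -3.3 11.3] open 0.0 time 8.9
arm s [0.0221 0.0356 0.0402]
```

View pics/s5.png

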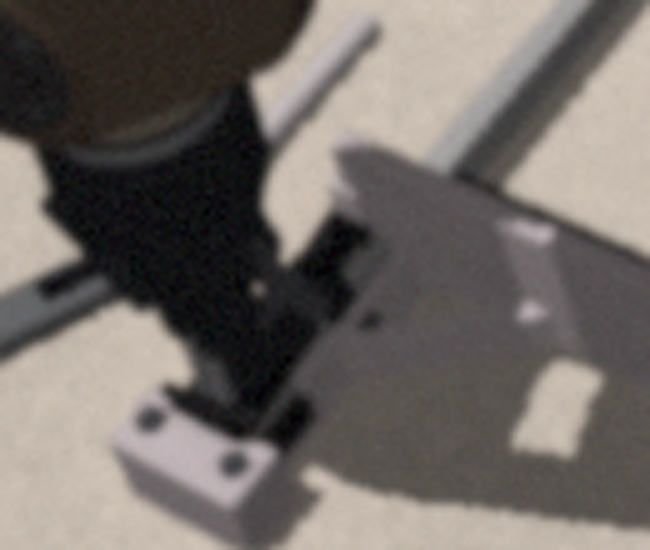

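The jaw's rear now appears to touch the stop at (280,430), and the finger has begun sliding towards the lip. I'll push against the lip to confirm, then release.

```bash
python3 -m crank '[[[2,0,0.5],0,255],[[4,0,1],0,255],[[6,0,1],0,255],[[8,0,1],0,255],[[10,0,1],0,255],[[10,0,1],0,255]]'; python3 - <<'E'
from m import *
togo(-.035,.001,.05)
c=grab('side');W=cloud(c);s,t=bar(W);z=W[...,2]
k=(z>.072)&(z<.095)&(t<-.05)&(t>-.15)&(s>-.08)&(s<0.1); print('arm s',np.percentile(s[k],[2,50,98]).round(4))
E
```

```text
time: 9.55
eef_pos: [0.6294, 0.1363, 0.049]
tcp_rot: [0.76, 0.65, -0.002, 0.007]
contact_force: [-3.0, -21.3, 15.5]
opening: 0.003
finger_force: 13.8
shift mm [-173.3   -1.4    1.2] yaw 0.13 z-axis [ 0.006 -0.014 -1.   ] s,t,z mm [138.3   2.   49. ] F [ -3.  -21.3  15.5] open 0.0 time 9.55
arm s [0.0218 0.0357 0.04  ]
```

The jaw is blocked firmly: 21 N and the arm no longer advances. I ease off along the lever's own arc, so the jaw isn't dragged back, then lift clear.

```bash
python3 -m crank '[[[-2,0,-2],0,255],[[-4,0,-5],0,255],[[-6,0,-8],0,255],[[-8,0,-11],0,255],[[-9,0,-14],0,255],[[-10,0,-18],0,255],[[-10,0,-26],0,255],[[-10,0,-50],0,255],[[-10,0,-90],0,255],[[-10,0,-130],0,255]]'; python3 -m crank '[[[0,0,-20],0,255],[[-100,-50,-20],0,255],[[-100,-100,-20],0,255],[[-100,-150,-20],0,255],[[-100,-200,-20],0,255],[[-100,-200,-20],0,255],[[-100,-200,-20],0,255],[[-100,-200,-20],0,255]]'; python3 - <<'E'
from m import *
togo(-.035,.001,.05)
old=cloud(load('top')); c=grab('top');W=cloud(c)
for nm,W_ in(('old',old),('new',W)):
    s,t=bar(W_);z=W_[...,2]
    k=(z>.072)&(z<.095)&(t<-.05)&(t>-.15)&(s>-.15)&(s<.1);print(nm,'arm s',np.percentile(s[k],[2,50,98]).round(4) if k.any() else None)
    k=(z>.1)&(z<.125)&(t<0)&(t>-.25)&(s>-.33)&(s<-.13);print('carton',k.sum(),np.percentile(s[k],[2,98]).round(4),np.percentile(t[k],[2,98]).round(4))
s,t=bar(W);z=W[...,2]
k=(z>.05)&(z<.1)&(abs(t)<.022)&(s>.08)&(s<.19);
for a in np.arange(.08,.19,.006):
    q=k&(s>=a)&(s<a+.006)
    if q.sum(): print(round(a+.003,3),np.median(z[q]).round(4))
cv2.imwrite('pics/t6.png',cv2.resize(c['frame'][100:260,180:420],None,fx=3.3,fy=3.3,interpolation=cv2.INTER_CUBIC))
E
```

```text
time: 10.6
eef_pos: [0.6235, 0.1335, 0.1741]
tcp_rot: [0.761, 0.649, -0.0, -0.0]
contact_force: [1.7, -0.2, 0.6]
opening: 0.001
finger_force: 0.0
time: 11.4
eef_pos: [0.4107, 0.0667, 0.1942]
tcp_rot: [0.761, 0.649, 0.001, 0.001]
contact_force: [-0.1, -1.1, 0.4]
opening: 0.003
finger_force: 0.0
shift mm [-70.1 203.8 144.9] yaw -0.09 z-axis [ 0.004 -0.    -1.   ] s,t,z mm [  35.4 -203.2  194.2] F [-0.1 -1.1  0.4] open 0.0 time 11.4
old arm s [-0.1455 -0.137  -0.1283]
carton 3012 [-0.3133 -0.1502] [-0.1795 -0.0352]
new arm s [0.0178 0.0258 0.0356]
carton 3024 [-0.3136 -0.1504] [-0.1794 -0.0349]
0.083 0.057
0.089 0.062
0.095 0.062
0.101 0.0605
0.107 0.0632
0.113 0.0622
0.119 0.063
0.125 0.0614
0.131 0.0626
0.137 0.068
0.143 0.0746
```

View pics/t6.png

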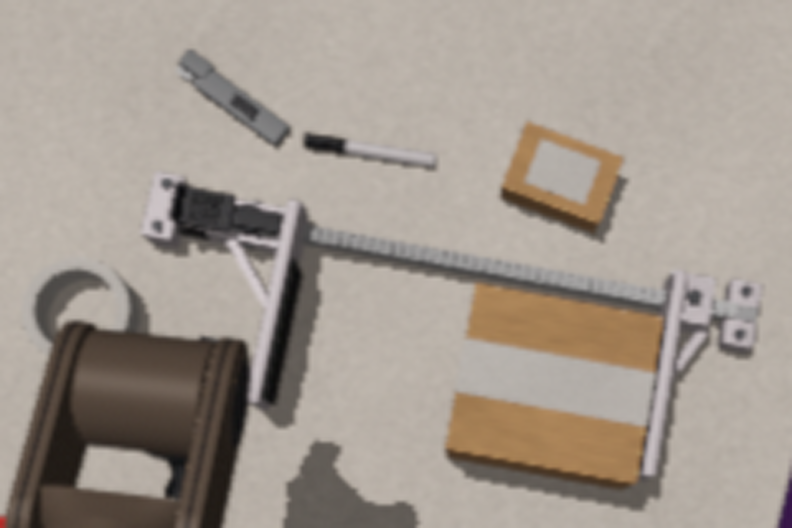

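The top view shows the lever up, the jaw at the stop (175,210), and the carton and other items in place. I'll check with the side camera that the jaw didn't creep back on release.

```bash
python3 - <<'E'
from m import *
old=load('side')
c=grab('side')
r={}
for nm,q in(('pressed',old),('now',c)):
    W=cloud(q);s,t=bar(W);z=W[...,2]
    k=(z>.072)&(z<.095)&(t<-.08)&(t>-.15)&(s>-.08)&(s<0.1); print(nm,k.sum(),np.percentile(s[k],[2,50,98]).round(4))
a=old['frame'][200:310,160:290];b_=c['frame'][200:310,160:290]
cv2.imwrite('pics/cmp.png',cv2.resize(np.hstack([a,b_]),None,fx=3,fy=3,interpolation=cv2.INTER_CUBIC))
E
```

```text
pressed 316 [0.0218 0.0357 0.04  ]
now 320 [0.0217 0.0354 0.0403]
```

View pics/cmp.png

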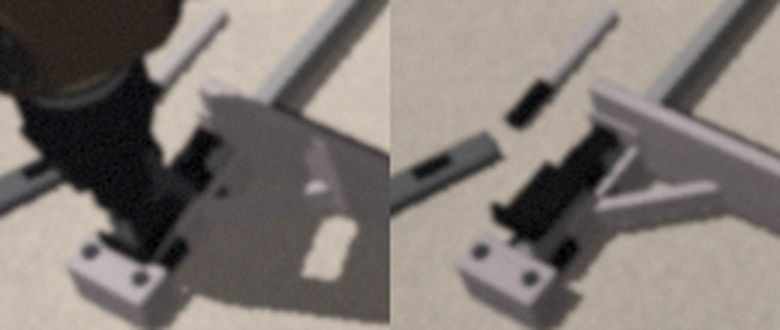

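The side view confirms it: the jaw is exactly where it was when blocked, with its buffers at the stop (540,265), and the lever is up (500,205).

```bash
python3 -c "
from plant import ctrl
print(ctrl.sign_off())"
```

```text
the job is handed in; nothing more can be done
None
```

The carton is free and the job is handed in: I pressed the lever and pushed the jaw back about 165 mm to the end stop, the lever sprang up and the arm is clear; the carton did not move, and nothing around the clamp looks disturbed.

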